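# Screw the steam hose elbow into the clamped coupling

## Robot

A 6-joint arm with a two-finger parallel gripper is mounted at the origin on the work surface. World frame = base frame: x ahead of the robot, y to its left, z up, the work surface at z = 0. Lengths are in m, angles in rad, forces in N, time in s.
With the tool pointing down it reaches from about 0.225 to 0.875 m from the base axis. Payload 3.4 kg.
Tool frame: the origin (TCP) lies on the centre line of the jaws, within the pads' length; the fingertips stand 19 mm ahead of it and the grasp point (between the pads) is the TCP (nose_length is the distance from the TCP to the fingertips, in m); z points along the fingers, y is the direction in which the jaws open and shut (so a half turn about z gives the same grasp; the last joint's range is limited). The gripper opens to 85 mm and grips with 20 to 120 N. Pads are 22 mm wide; open, the fingers measure 114 mm over their backs; the gripper's body (76 mm by 85 mm) begins 54 mm behind the grasp point. The pads swing forward as they close: fully open they stand 13 mm farther back than shut.
Start: joints at [-1.285, 0.276, 1.505, -0, 1.361, -0.121], TCP at [0.228, -0.528, 0.225] pointing down, gripper open.
Joint ranges: [-2.89, 2.89], [-0.75, 2.08], [0.22, 2.7], [-1.18, 4.32], [0.11, 2.71], [-2.7, 2.7]. Speed limits (rad/s): [2.57, 2.57, 3.14, 3.14, 3.14, 3.14].

## Interface

Orientations are given as a unit quaternion [w, x, y, z].
In Python, from rig import * gives the robot as it stands.
- The arm moves only by the shell command python3 -m jog 'ROWS' [OPENING] [FORCE]. ROWS is JSON, one flat list of numbers, 6 for each row, row after row: the shift along the tool's x, y, z in mm, then the turn, a rotation vector about the tool's x, y, z in degrees. In form: [tx, ty, tz, wx, wy, wz, tx, ty, tz, wx, wy, wz, ...]. A call has 1 to 10 rows; each row is the pose to reach, as a shift and turn from the pose commanded when the call began, along the tool's axes at that moment; what a row does not reach only later rows make up. A row lasts 1/8 s, in which the tool goes at most 62.5 mm and 10.7 degrees, less where a joint would pass 70% of its speed; a pose out of reach is approached as far as the arm can. A call with a gripper value outside its range is refused whole. OPENING is the closure, from 0 (fully open) to 1 (shut), set as the call begins (- or left out, the last holds). The fingers move at their own pace and stop on an object; FORCE is the grip in N (left out, the last holds). Time passes only in rows, so rows that repeat a pose let the fingers close. It gives the time, the measured TCP pose, the force and the opening at its end, in the units of the state.
- get_state(): the state, without advancing time (a new reading comes with each control period).
- get_image(name): name is "scene" or "side" or "wrist"; returns a dict with "frame" (480x640x3 uint8, red, green, blue), "camera_matrix" (3x3 intrinsics, pixels), "rvec" (rotation vector, rad) and "tvec" (3), from world to camera coordinates, as OpenCV has them. Camera axes: x right, y down, z forward; pixel columns grow to the right and rows downward; lengths in m; the calibration is good to about 2 mm. A picture is of the moment at which its call begins. There is no depth.
- sign_off(): hands the job in, once; it reports no verdict.
The state is a dict: "clock": time; "qpos": joint angles; "qd": joint speeds; "effort": joint torques, N m; "position": TCP position; "ee_rot": TCP orientation; "contact_force": force on the tool from outside, world axes, zero at the start; "moment": the same for the moment, N m; "width": finger opening in m.
Only numpy, scipy, OpenCV 4.12 (cv2) and the standard library are available. Lean on these libraries where they do the work, as an engineer would, in place of code of your own. Each camera call takes 0.05 s, during which the arm holds its last target.

## Task

Fit the loose brass hose elbow to the coupling held in the bench clamp: pick it up, feel its two studs into the coupling's slots with a light push and no force, then screw it in clockwise as it draws down and tightens, stopping with its barb straight above the clamp's pointer. Let go and leave it there, upright and tight; do not disturb the other things on the table.

Things in the scene. Friction and masses are not known exactly. Their poses are not given: they have to be found in the camera images.
- elbow_body (a point): centre of the square body (26 x 26 mm, 32 mm tall) of the loose brass hose elbow, the only L-shaped fitting, 0.11 to 0.23 kg. z: up its shank axis; x: along its level hose barb, which blocks the +x side. Grip from above across the flats that face +y and -y. It starts standing upright on its shank's end on the table, this point 44 mm up.
- barb_tip (a point): free end of the elbow's hose barb (14 mm thick), 57 mm out along +x from elbow_body, at its height; same axes as elbow_body
- elbow_studs (a point): on the elbow's shank axis, 36 mm below elbow_body; same axes. Through it run two round-ended thread studs, 5 mm thick, sticking out of the shank along +y and -y to 16.5 mm from the axis. The shank is 22 mm wide, with a collar 25 mm wide in the 4 mm just under the body.
- elbow_foot (a point): centre of the chamfered lower end of the elbow's shank, 44 mm below elbow_body and 8 mm below the studs' centre line; same axes
- clamp: grey bench clamp fixed to the table: plate 170 x 150 x 12 mm with two steel jaws, 32 mm high, holding a round brass coupling (52 mm across). Origin: on the table, under the coupling's axis; z up; +x points to the pointer. The elbow is home when its barb points along this +x. More than 50 N between elbow and coupling counts as forcing it.
- pointer (a point): tip of the slim upright steel pointer on the clamp's plate, 55 mm from the coupling's axis along the clamp's +x, 50 mm above the table (well below the barb)
- mouth (a point): centre of the coupling's open flat top, 44 mm above the table, on its axis; axes are the clamp's. Bore 24 mm wide; two opposite slots for the studs, 8 mm wide, cut its rim at a chance angle: studs meet slots with the barb 57 to 87 degrees anticlockwise (from above) of home; find by feel. Off the slots the studs ride on the rim, the shank's end 5.5 mm in; over them (within 5 degrees) it sinks.
- seal_top (a point): inside the coupling, on its axis, 16 mm below the mouth: top of a springy rubber seal (6 N per mm, 6 mm travel) which the shank's end meets when the studs have dropped through the slots. Turn clockwise from there: 25 to 40 degrees turn freely, then the right-hand thread draws the elbow down 0.3 mm per 0.1 rad and resistance rises. Friction holds it where left; there is a stop about 115 degrees past the slots.
- straight_c (a point): bystander: straight brass hose connector standing upright, 32 mm wide, 72 mm tall; point 30 mm up its axis
- plug_c (a point): bystander: small brass blanking plug with a square head, 28 mm wide, 32 mm tall; point 15 mm up its axis
- cone_c (a point): bystander: empty white plastic thread cone, 56 mm wide, 118 mm tall; point 50 mm up its axis
- pinbox_c (a point): bystander: clear pin box with a black lid, 59 x 59 x 67 mm; its centre
- oil_c (a point): bystander: small grey plastic bottle with a black cap, 48 mm wide, 110 mm tall; its centre
- spanner_grip (a point): bystander: open-ended steel spanner lying flat; a point on its handle
- driver_grip (a point): bystander: screwdriver lying flat; a point on its handle

How it is judged:
On the way, in this order (a step that is already met when the one before it is completed fails the run):
1. the elbow is lifted clear of the table (height (world z) of elbow_foot above 0.045 m), for 0.1 s.
2. its studs have dropped through the slots: the shank's end is at least 14 mm below the coupling's top, within 4 mm of its axis (z of elbow_foot in the frame of mouth below -0.014 m and horizontal distance between elbow_foot and mouth below 0.004 m), for 0.1 s.
3. it is screwed in with the barb over the pointer (x of barb_tip in the frame of clamp above 0.045 m and angle between the x axis of elbow_body and the x axis of clamp, either way round below 0.14 rad and z of elbow_foot in the frame of mouth below -0.016 m and horizontal distance between elbow_foot and mouth below 0.004 m), for 0.2 s.
At the end, for the whole second after the job is handed in: The elbow is in the coupling, its shank's end at least 16 mm below the coupling's top and within 4 mm of its axis, upright within 0.08 rad, its barb within 0.14 rad (8 degrees) of the clamp's +x (over the pointer), at rest and released (all of step 3 and angle between elbow_body's own z axis and vertical below 0.08 rad and linear speed of elbow below 0.01 m/s); the robot touches nothing.
It fails at once if the elbow is forced: contact force between elbow and coupling above 50 N (contact force between elbow and port above 50 N).
It fails at once if a bystander is moved more than 30 mm (distance of any of straight_c, plug_c, cone_c, pinbox_c, oil_c, spanner_grip, driver_grip from where it was at the start of the episode above 0.03 m).
It also fails if it takes over 58 s, if anything falls off the work surface, if the arm or the gripper's body presses on something with over 40 N, if the wrist force passes 120 N, or if a joint passes its speed limit or range.

## Working session

There is one attempt and no reset: what is moved stays moved. The work goes in short steps, Python scripts to look and compute and a shell command to move; the robot and the scene stay as the last step left them, time stands still between calls to the robot, and variables do not carry over. Pictures are saved under pics/ and viewed, and the job is handed in when it is done.

```bash
ls; mkdir -p pics
python3 - <<'E'
from rig import *
import cv2
print(get_state())
for n in ("scene","side","wrist"):
    d=get_image(n); cv2.imwrite(f"pics/{n}0.png",d["frame"][:,:,::-1]); print(n,d["camera_matrix"].tolist(),d["rvec"],d["tvec"])
E
```

```text
pics
{'clock': 0.0, 'qpos': array([-1.28500494e+00,  2.76615461e-01,  1.50615271e+00, -1.27495107e-05,
        1.36071163e+00, -1.21004234e-01]), 'qd': array([-4.25540271e-04,  1.07429338e-04,  7.90835033e-05,  2.19198419e-03,
       -1.04571121e-03,  6.96847762e-04]), 'effort': array([ 1.34089005e-03, -4.16767502e+01, -2.45801121e+01, -1.44359882e-05,
        1.09978803e-02, -2.32594552e-06]), 'position': array([ 0.22734061, -0.52754581,  0.22382027]), 'ee_rot': array([-9.39858006e-04,  9.79385175e-01,  2.01999476e-01, -8.38685317e-05]), 'contact_force': array([0.93045873, 0.98486228, 0.02020674]), 'moment': array([ 0.06405805, -0.02253276, -0.07437538]), 'width': 0.08523126737295601}
scene [[617.3211656594358, 0.0, 315.5112956061418], [0.0, 617.3211656594358, 238.8671116184694], [0.0, 0.0, 1.0]] [ 1.86220272  1.26183362 -0.66610093] [-0.17176435 -0.25293439  1.88512483]
side [[464.03563028370854, 0.0, 314.64540686850796], [0.0, 464.03563028370854, 236.84904302852416], [0.0, 0.0, 1.0]] [ 0.22987725 -2.67671784  1.4118537 ] [0.53372305 0.1176017  0.89827542]
wrist [[341.99778889050293, 0.0, 320.2662805687484], [0.0, 341.99778889050293, 241.81821787875194], [0.0, 0.0, 1.0]] [-2.391729    1.57497772  0.25636098] [-0.57368385 -0.03979756  0.38029561]
```

View pics/scene0.png

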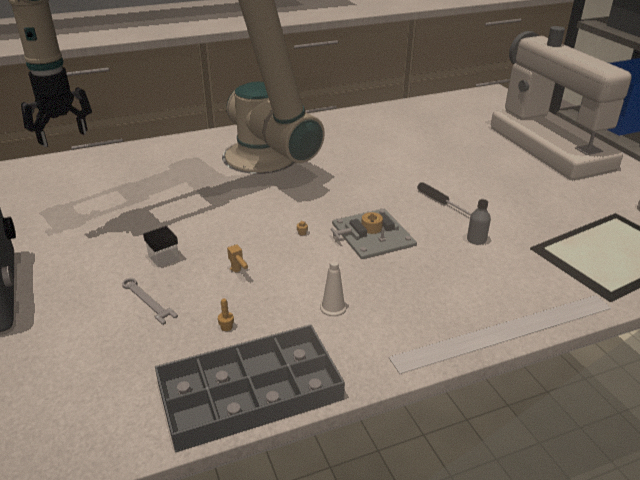

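View pics/side0.png

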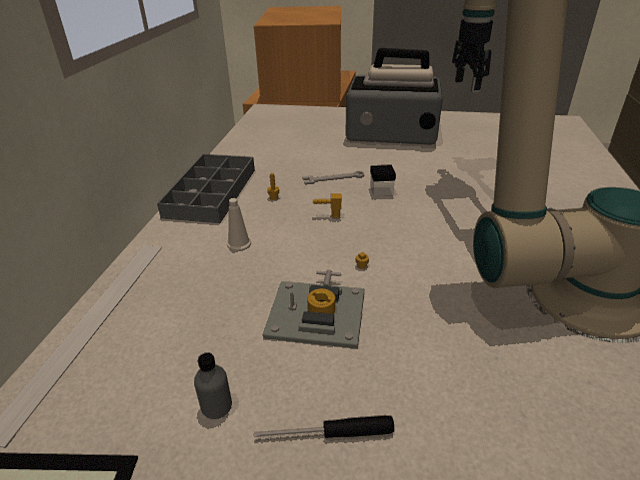

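View pics/wrist0.png

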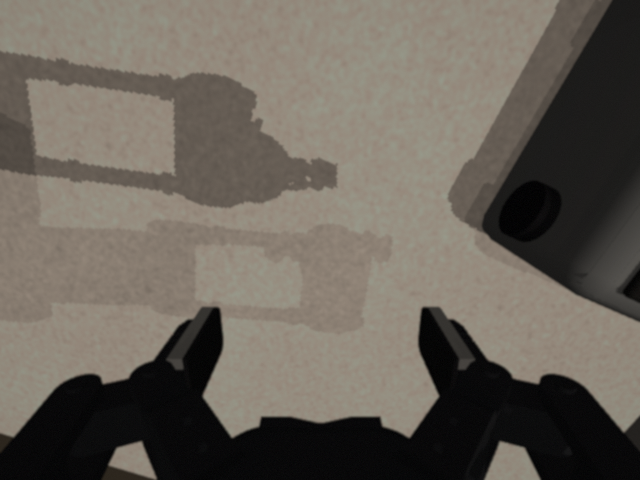

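The scene view shows the elbow at about (237,258) and the coupling at (372,222). In the side view the elbow is at about (335,205), the coupling at (321,298) and the pointer at (291,298). I'll enlarge these next.

Run:
```python
import cv2
a=cv2.imread("pics/scene0.png");b=cv2.imread("pics/side0.png")
def c(im,x,y,w,h,s): return cv2.resize(im[y:y+h,x:x+w],None,fx=s,fy=s,interpolation=cv2.INTER_CUBIC)
import numpy as np
cv2.imwrite("pics/crop1.png",np.vstack([np.hstack([c(a,210,230,50,36,8),c(a,325,195,100,72,4)]),np.hstack([c(b,300,180,50,36,8),c(b,265,262,100,72,4)])]))
```

```text
(no output)
```

View pics/crop1.png

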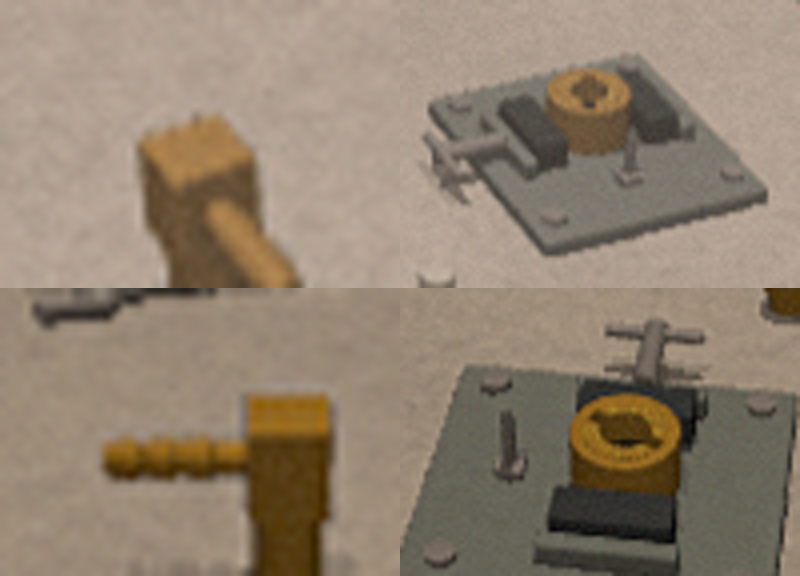

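```bash
cat > h.py <<'E'
from rig import *
import cv2, numpy as np
from scipy.spatial.transform import Rotation as R
def ray(d,p):
    K=d["camera_matrix"];Rm=cv2.Rodrigues(np.array(d["rvec"]))[0];t=np.array(d["tvec"]).ravel()
    v=Rm.T@np.linalg.inv(K)@np.array([p[0],p[1],1.]);return -Rm.T@t,v
def at_z(d,p,z):
    o,v=ray(d,p);return o+v*(z-o[2])/v[2]
def tri(ds,ps):
    A=np.zeros((3,3));b=np.zeros(3)
    for d,p in zip(ds,ps):
        o,v=ray(d,p);v=v/np.linalg.norm(v);M=np.eye(3)-np.outer(v,v);A+=M;b+=M@o
    return np.linalg.solve(A,b)
def proj(d,X):
    return cv2.projectPoints(np.array(X,float).reshape(-1,3),np.array(d["rvec"]),np.array(d["tvec"]),d["camera_matrix"],None)[0].reshape(-1,2)
E
python3 - <<'E'
from h import *
np.set_printoptions(precision=4,suppress=True)
S=get_image("scene");D=get_image("side")
for n,a,b,z in [("top",(234.6,249),(336.1,194.5),.06),("mouth",(372.5,217),(321.5,298),.044),("ptr",(382.75,229.5),(291.75,293.25),.05)]:
    print(n,tri([S,D],[a,b]),at_z(S,a,z),at_z(D,b,z))
print("tip",at_z(D,(313.1,201.1),.044))
for n,a in [("straight",(226,312)),("plug",(302,229)),("cone",(334,290)),("pinbox",(161,245)),("oil",(479,225))]: print(n,at_z(S,a,.03))
# top corners scene
for c in [(140,148),(213,117),(255,152),(180,187)]: print(at_z(S,(210+c[0]/8,230+c[1]/8),.06))
print(get_state()["clock"])
E
```

```text
top [ 0.5313 -0.2231  0.061 ] [ 0.5332 -0.2222  0.06  ] [ 0.5306 -0.2287  0.06  ]
mouth [0.5049 0.1331 0.0452] [0.504  0.1341 0.044 ] [0.5048 0.1311 0.044 ]
ptr [0.5624 0.1306 0.0453] [0.5712 0.1276 0.05  ] [0.5599 0.1335 0.05  ]
tip [ 0.586  -0.2161  0.044 ]
straight [ 0.6981 -0.2884  0.03  ]
plug [ 0.4702 -0.0383  0.03  ]
cone [ 0.7141 -0.0585  0.03  ]
pinbox [ 0.4121 -0.3677  0.03  ]
oil [0.6137 0.3707 0.03  ]
[ 0.5255 -0.2364  0.06  ]
[ 0.5184 -0.2133  0.06  ]
[ 0.5392 -0.2071  0.06  ]
[ 0.5477 -0.231   0.06  ]
0.25
```

```bash
cat >> h.py <<'E'
def tool():
    s=get_state();q=s["ee_rot"];return s,np.array(s["position"]),R.from_quat([q[1],q[2],q[3],q[0]])
def plan(xyz,yaw_deg):
    """tool pointing down, tool x at yaw; prints row (mm,deg) from measured pose"""
    s,p,r=tool()
    c,sn=np.cos(np.radians(yaw_deg)),np.sin(np.radians(yaw_deg))
    T=R.from_matrix(np.array([[c,sn,0],[sn,-c,0],[0,0,-1]]))
    d=r.inv().apply(np.array(xyz)-p)*1000; w=np.degrees((r.inv()*T).as_rotvec())
    return np.round(np.r_[d,w],1)
E
python3 - <<'E'
from h import *
np.set_printoptions(precision=4,suppress=True)
W=get_image("wrist");s,p,r=tool()
o,v=ray(W,(320,240));print(r.inv().apply(o-p),r.inv().apply(v))
print(plan((.50,-.235,.26),15))
E
```

```text
[ 0.0815 -0.0005 -0.1486] [-0.3101 -0.0012  0.9507]
[ 366.2 -161.2  -35.5   -0.    -0.     8.3]
```

Run:
```python
from h import *
print(plan((.52,-.225,.20),15))
```

```text
[ 388.5 -162.5   24.5   -0.    -0.     8.3]
```

```bash
python3 -m jog '[60,-25,4,0,0,1,120,-50,8,0,0,3,180,-75,12,0,0,4,240,-100,16,0,0,5,300,-125,20,0,0,7,350,-148,23,0,0,8,388,-162,24,0,0,8.3,388,-162,24,0,0,8.3,388,-162,24,0,0,8.3]' 0.35
python3 - <<'E'
from h import *
s,p,r=tool();print(s["clock"],p,s["width"])
d=get_image("wrist");cv2.imwrite("pics/w1.png",d["frame"][:,:,::-1])
E
```

```text
clock: 1.42
position: [0.5193, -0.226, 0.2006]
ee_rot: [0.0, 0.991, 0.131, -0.0]
contact_force: [0.2, -0.2, -0.2]
width: 0.0555
1.425 [ 0.51933069 -0.22602374  0.20055806] 0.0554789799678446
```

View pics/w1.png

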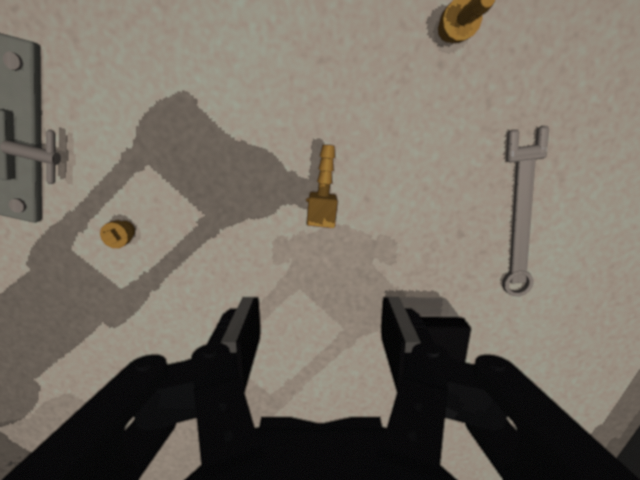

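Run:
```python
import cv2
a=cv2.imread("pics/w1.png")
cv2.imwrite("pics/w1c.png",cv2.resize(a[140:235,280:375],None,fx=6,fy=6,interpolation=cv2.INTER_CUBIC))
```

```text
(no output)
```

View pics/w1c.png

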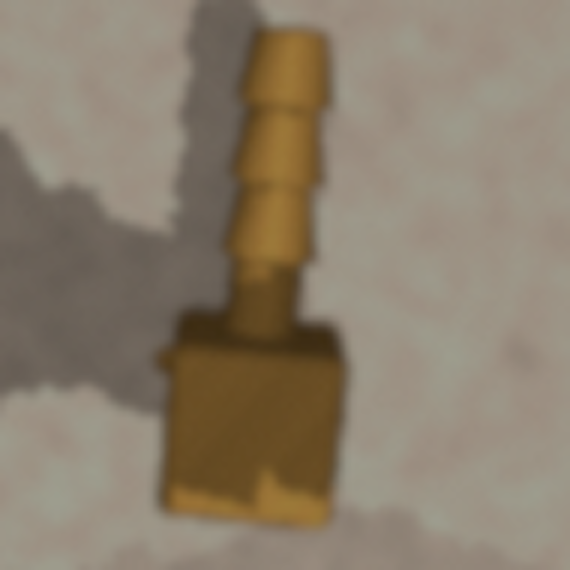

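Run:
```python
from h import *
np.set_printoptions(precision=4,suppress=True)
d=get_image("wrist")
f=lambda c,z:at_z(d,(280+c[0]/6,140+c[1]/6),z)
C=np.array([f(c,.06) for c in [(173,352),(343,358),(330,523),(163,513)]]);print(C,C.mean(0))
for v in (C[0]-C[3],C[1]-C[2],C[0]-C[1],C[3]-C[2]): print(np.linalg.norm(v),np.degrees(np.arctan2(v[1],v[0])))
a,b=f((290,32),.046),f((265,335),.046);v=a-b;print(a,b,np.degrees(np.arctan2(v[1],v[0])))
```

```text
[[ 0.5397 -0.2103  0.06  ]
 [ 0.5451 -0.234   0.06  ]
 [ 0.5211 -0.2388  0.06  ]
 [ 0.5162 -0.2148  0.06  ]] [ 0.5305 -0.2245  0.06  ]
0.023876338149475207 10.809135841252402
0.024516872224338987 11.36567971779344
0.024267183901763675 102.87342378933192
0.024490701979428917 101.3583317689873
[ 0.5858 -0.2153  0.046 ] [ 0.5429 -0.2232  0.046 ] 10.454875672154598
```

Run:
```python
from h import *
print(plan((.531,-.224,.048),11))
```

```text
[ 12.5   0.4 152.7   0.    0.    3.9]
```

```bash
python3 -m jog '[12.5,0.4,30,0,0,3.9,12.5,0.4,75,0,0,3.9,12.5,0.4,115,0,0,3.9,12.5,0.4,140,0,0,3.9,12.5,0.4,152.7,0,0,3.9,12.5,0.4,152.7,0,0,3.9]'
python3 - <<'E'
from h import *
print(plan((.531,-.224,.048),11))
d=get_image("wrist");cv2.imwrite("pics/w2.png",d["frame"][:,:,::-1])
E
```

```text
clock: 2.28
position: [0.5313, -0.2236, 0.0477]
ee_rot: [-0.0, 0.995, 0.096, -0.0]
contact_force: [0.0, -0.6, 0.8]
width: 0.0556
[-0.3  0.3 -0.3 -0.   0.1  0. ]
```

View pics/w2.png

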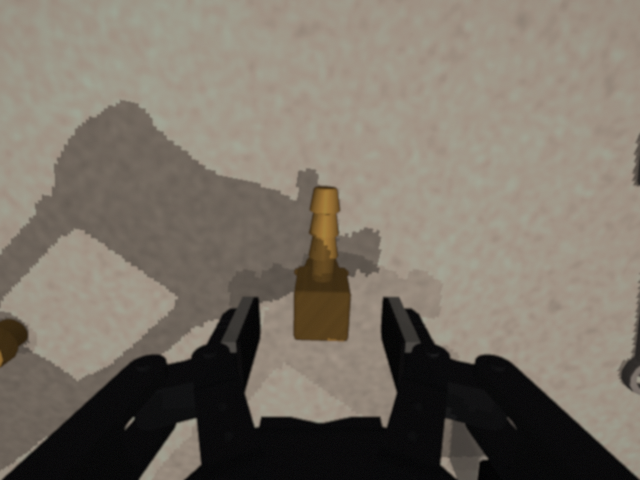

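The wrist view shows the elbow body, spanning about (295–350, 275–340), centred between the pads with its barb pointing straight up the image. I'll close the gripper, look again, then lift.

```bash
python3 -m jog '[0,0,0,0,0,0,0,0,0,0,0,0,0,0,0,0,0,0,0,0,0,0,0,0,0,0,0,0,0,0,0,0,0,0,0,0]' 1 80
python3 - <<'E'
from h import *
d=get_image("wrist");cv2.imwrite("pics/w3.png",d["frame"][:,:,::-1])
s,p,r=tool();q=[p+r.apply([a,b,-.012]) for a,b in [(0,0),(.013,.013),(.013,-.013),(-.013,-.013),(-.013,.013)]];print(p,s["width"],proj(d,q))
E
```

```text
clock: 3.08
position: [0.533, -0.2235, 0.0497]
ee_rot: [0.001, 0.995, 0.097, 0.001]
contact_force: [0.2, -0.6, 5.7]
width: 0.0223
[ 0.5329643  -0.22348812  0.04968306] 0.022454652271715177 [[321.60464635 316.98478841]
 [351.00952591 291.09345165]
 [292.21820189 291.15157379]
 [293.71051193 341.54589659]
 [349.48081612 341.49034156]]
```

View pics/w3.png

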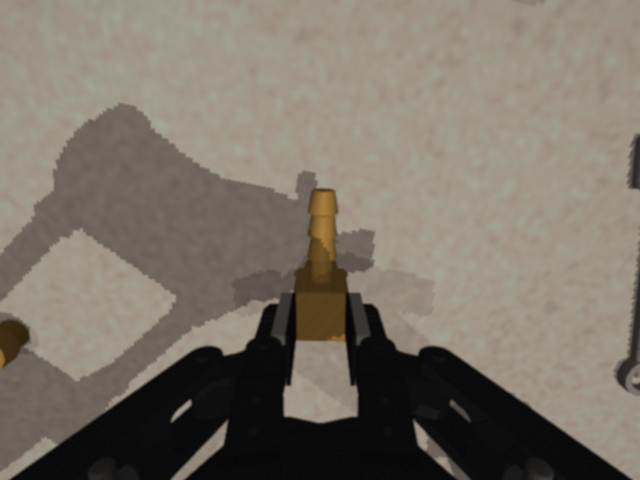

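```bash
python3 -m jog '[0,0,-5,0,0,0,0,0,-20,0,0,0,0,0,-50,0,0,0,0,0,-90,0,0,0,0,0,-90,0,0,0]'
python3 - <<'E'
from h import *
d=get_image("wrist");cv2.imwrite("pics/w4.png",d["frame"][:,:,::-1])
d=get_image("side");c=d["frame"][120:240,270:400,::-1];cv2.imwrite("pics/s4.png",cv2.resize(c,None,fx=4,fy=4,interpolation=cv2.INTER_CUBIC))
s,p,r=tool();print(p,r.as_matrix(),s["width"],s["contact_force"])
print(plan((.50,.133,.165),67))
E
```

```text
clock: 3.75
position: [0.5343, -0.2242, 0.142]
ee_rot: [0.002, 0.995, 0.097, 0.003]
contact_force: [0.7, -0.8, -2.2]
width: 0.0225
[ 0.53166288 -0.22276015  0.13824871] [[ 9.81248195e-01  1.92748425e-01  1.55103689e-04]
 [ 1.92748450e-01 -9.81248188e-01 -1.66889130e-04]
 [ 1.20027597e-04  1.93655654e-04 -9.99999974e-01]] 0.022421616837873273 [-0.46584663 -0.08686074 -1.81565066]
[  37.5 -355.2  -26.8    0.    -0.   -55.9]
```

View pics/w4.png

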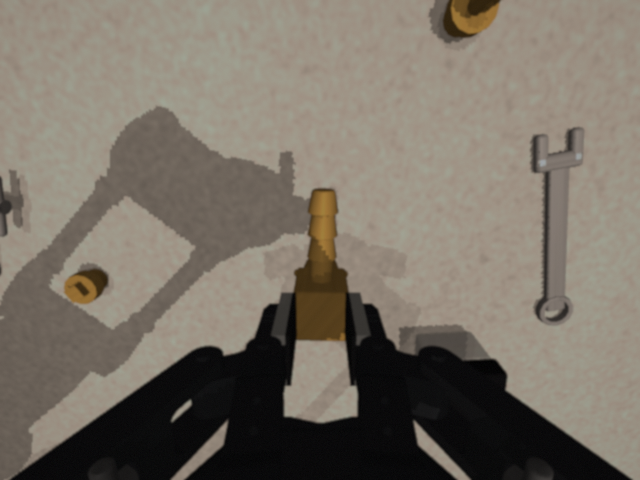

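View pics/s4.png

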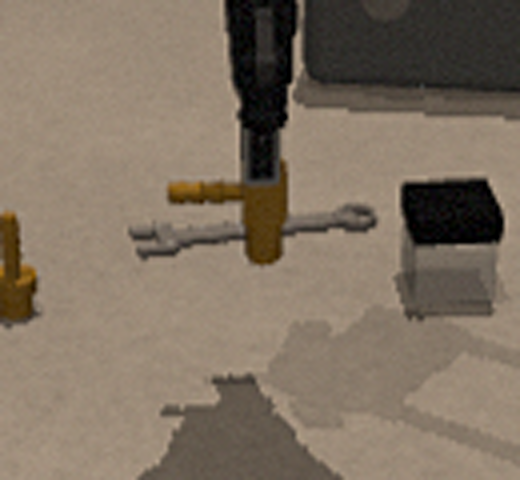

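Run:
```python
import cv2
a=cv2.imread("pics/w4.png")
cv2.imwrite("pics/w4c.png",cv2.resize(a[180:350,270:375],None,fx=3.5,fy=3.5,interpolation=cv2.INTER_CUBIC))
```

```text
(no output)
```

View pics/w4c.png

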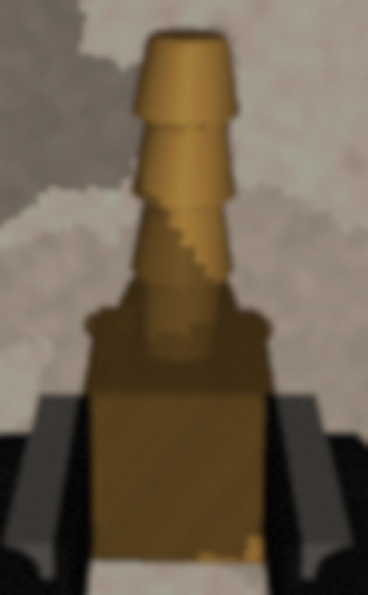

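Run:
```python
from h import *
s,p,r=tool();print(p,plan((.476,.058,.175),67))
```

```text
[ 0.53166288 -0.22276015  0.13824871] [  -0.5 -286.2  -36.8    0.    -0.   -55.9]
```

```bash
python3 -m jog '[0,-20,-25,0,0,-8,0,-60,-36,0,0,-16,0,-105,-37,0,0,-25,0,-150,-37,0,0,-34,0,-195,-37,0,0,-42,0,-235,-37,0,0,-50,-0.5,-268,-37,0,0,-56,-0.5,-286,-37,0,0,-56,-0.5,-286,-37,0,0,-56,-0.5,-286,-37,0,0,-56]'
python3 - <<'E'
from h import *
d=get_image("wrist");cv2.imwrite("pics/w5.png",d["frame"][:,:,::-1])
s,p,r=tool();print(p,s["clock"],s["contact_force"],s["moment"])
E
```

```text
clock: 5.1
position: [0.4766, 0.0566, 0.1747]
ee_rot: [0.0, 0.834, 0.552, -0.0]
contact_force: [0.3, -1.4, -2.8]
width: 0.0224
[0.47669105 0.05650918 0.17475878] 5.15 [-0.6190647   0.35378739 -1.94159457] [-0.00888514  0.01935996 -0.01261789]
```

View pics/w5.png

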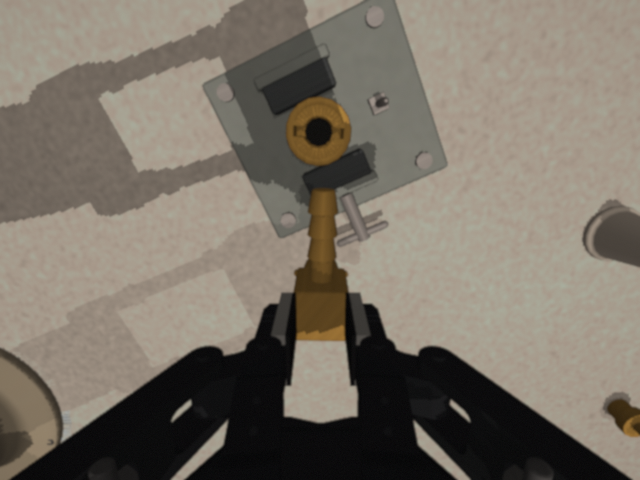

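Run:
```python
import cv2
a=cv2.imread("pics/w5.png")
a=cv2.convertScaleAbs(a,alpha=1.6)
cv2.imwrite("pics/w5c.png",cv2.resize(a[80:180,270:400],None,fx=6,fy=6,interpolation=cv2.INTER_CUBIC))
```

```text
(no output)
```

View pics/w5c.png

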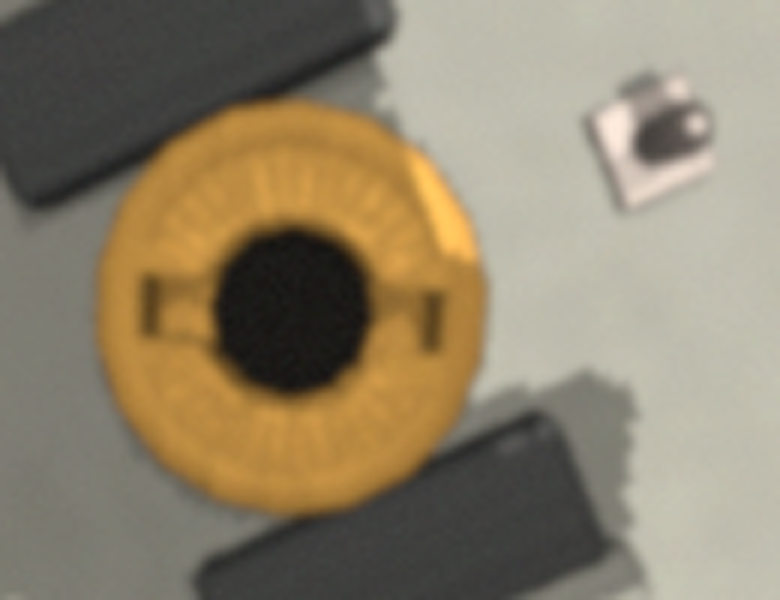

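Run:
```python
from h import *
np.set_printoptions(precision=4,suppress=True)
W=get_image("wrist");S=get_image("scene");D=get_image("side")
s,p,r=tool();print(p)
u=lambda c:(270+c[0]/6,80+c[1]/6)
f=lambda c,z:at_z(W,u(c),z)
L,Rr,T,B=[f(c,.044) for c in [(97,300),(487,300),(285,98),(300,515)]]
print(np.linalg.norm(L-Rr),np.linalg.norm(T-B),(L+Rr)/2,(T+B)/2)
a,b=f((150,307),.044),f((440,321),.044);v=b-a;print("slot",a,b,(a+b)/2,np.linalg.norm(v),np.degrees(np.arctan2(v[1],v[0])))
pt=f((697,125),.05);print("ptr",pt)
print(tri([S,D,W],[(372.5,217),(321.5,298),u((292,306))]),tri([S,D,W],[(382.75,229.5),(291.75,293.25),u((697,125))]))
# plate screws / edges
for q in [(224,93),(375,16),(424,160),(289,220)]: print(q,at_z(W,q,.014))
# plate corners
P=[at_z(W,q,.012) for q in [(203,86),(393,-3),(447,165),(280,238)]];print(np.array(P))
```

```text
[0.4766 0.0567 0.1749]
0.050465412547477904 0.05146769297020804 [0.5069 0.1308 0.044 ] [0.5064 0.1293 0.044 ]
slot [0.4896 0.1372 0.044 ] [0.5236 0.1209 0.044 ] [0.5066 0.1291 0.044 ] 0.03764051872498735 -25.665227481419624
ptr [0.561  0.1302 0.05  ]
[0.5058 0.1316 0.0451] [0.5622 0.1304 0.0452]
(224, 93) [0.4457 0.1885 0.014 ]
(375, 16) [0.5805 0.1914 0.014 ]
(424, 160) [0.5824 0.0712 0.014 ]
(289, 220) [0.4499 0.0681 0.014 ]
[[0.4317 0.2005 0.012 ]
 [0.5982 0.1983 0.012 ]
 [0.6005 0.0586 0.012 ]
 [0.4342 0.0549 0.012 ]]
```

Run:
```python
from h import *
s,p,r=tool();print(p,plan((.5065,.130,.105),64.3))
```

```text
[0.47660798 0.0566707  0.17491318] [79.2 -1.1 69.9  0.   0.   2.7]
```

```bash
python3 -m jog '[30,0,0,0,0,1,65,0,0,0,0,2.7,79.2,-1.1,5,0,0,2.7,79.2,-1.1,35,0,0,2.7,79.2,-1.1,60,0,0,2.7,79.2,-1.1,69.9,0,0,2.7,79.2,-1.1,69.9,0,0,2.7,79.2,-1.1,69.9,0,0,2.7]'
python3 - <<'E'
from h import *
cv2.imwrite("pics/w6.png",get_image("wrist")["frame"][:,:,::-1])
a=get_image("scene")["frame"][150:250,310:440,::-1];b=get_image("side")["frame"][220:320,255:385,::-1]
f=lambda c:cv2.resize(c,None,fx=3,fy=6/2,interpolation=cv2.INTER_CUBIC)
cv2.imwrite("pics/c6.png",np.hstack([f(a),f(b)]))
s,p,r=tool();print(p,s["clock"],s["contact_force"],plan((.5065,.130,.105),64.3))
E
```

```text
clock: 6.3
position: [0.507, 0.1308, 0.106]
ee_rot: [0.001, 0.846, 0.533, 0.001]
contact_force: [0.4, 0.5, -2.1]
width: 0.022
[0.50682203 0.13095598 0.10603589] 6.45 [ 0.32574022 -0.28791892 -1.33704736] [-1.   0.1  1.   0.1 -0.1  0.1]
```

View pics/c6.png

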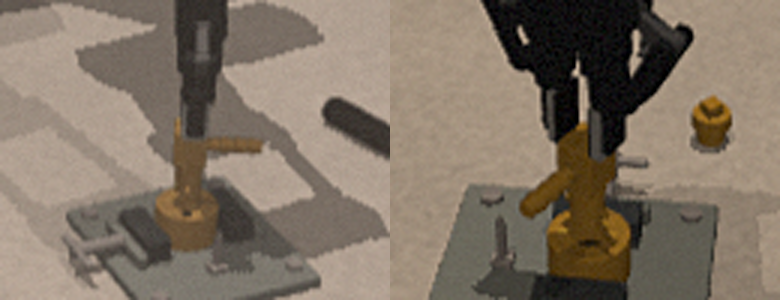

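View pics/w6.png

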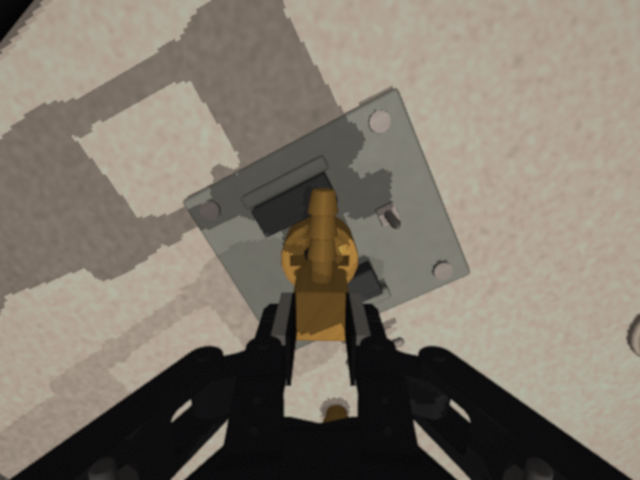

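```bash
python3 -m jog '[-0.9,0,4,0,0,0,-0.9,0,8,0,0,0,-0.9,0,11,0,0,0,-0.9,0,13,0,0,0,-0.9,0,14,0,0,0]'
python3 - <<'E'
from h import *
s,p,r=tool();print(s["contact_force"],s["moment"],plan((.5065,.130,.088),64.3))
E
```

```text
clock: 7.08
position: [0.5059, 0.1303, 0.091]
ee_rot: [-0.0, 0.846, 0.533, 0.0]
contact_force: [0.0, -0.4, -2.1]
width: 0.022
[ 0.0223794  -0.37933878 -2.11313229] [ 0.1326164  -0.06676501  0.018055  ] [-0.   0.6  3.   0.  -0.   0.1]
```

```bash
python3 -m jog '[0,0,1,0,0,0,0,0,2,0,0,0,0,0,3,0,0,0,0,0,4,0,0,0]'; python3 -m jog '[0,0,1,0,0,0,0,0,2,0,0,0,0,0,2,0,0,0]'
```

```text
clock: 7.58
position: [0.5059, 0.1302, 0.0871]
ee_rot: [0.0, 0.846, 0.533, 0.0]
contact_force: [0.0, 1.0, -1.2]
width: 0.0224
clock: 7.95
position: [0.5058, 0.1302, 0.085]
ee_rot: [0.0, 0.846, 0.533, 0.0]
contact_force: [0.6, 1.1, -2.8]
width: 0.022
```

```bash
python3 -m jog '[0,0,1,0,0,0,0,0,2,0,0,0,0,0,3,0,0,0,0,0,3,0,0,0]'; python3 -m jog '[0,0,1,0,0,0,0,0,2,0,0,0,0,0,3,0,0,0,0,0,3,0,0,0]'
```

```text
clock: 8.45
position: [0.5058, 0.1301, 0.082]
ee_rot: [0.0, 0.846, 0.533, -0.0]
contact_force: [0.6, 1.0, -0.8]
width: 0.0221
clock: 8.95
position: [0.5058, 0.1302, 0.079]
ee_rot: [0.0, 0.846, 0.533, -0.0]
contact_force: [-0.1, -0.2, -2.1]
width: 0.0222
```

Run:
```python
from h import *
cv2.imwrite("pics/w7.png",get_image("wrist")["frame"][:,:,::-1])
a=get_image("scene")["frame"][150:250,310:440,::-1];b=get_image("side")["frame"][220:320,255:385,::-1]
f=lambda c:cv2.resize(c,None,fx=3,fy=3,interpolation=cv2.INTER_CUBIC)
cv2.imwrite("pics/c7.png",np.hstack([f(a),f(b)]))
s,p,r=tool();print(p,s["clock"],s["contact_force"],s["moment"])
```

```text
[0.5057446  0.13012969 0.07899999] 9.1 [ 0.4854217   0.63374949 -1.42513316] [ 0.19290141 -0.15211407 -0.01208212]
```

View pics/c7.png

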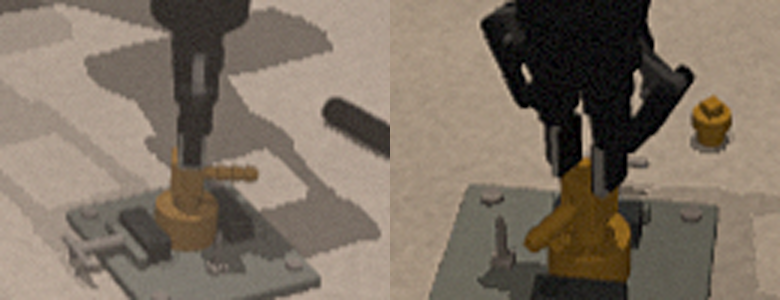

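Both views show the shank well inside the coupling with no contact force so far. I'll press on gently until the seal pushes back.

```bash
python3 -m jog '[0,0,1,0,0,0,0,0,2,0,0,0,0,0,2,0,0,0]';python3 -m jog '[0,0,1,0,0,0,0,0,1.5,0,0,0,0,0,1.5,0,0,0]'
```

```text
clock: 9.48
position: [0.5059, 0.1302, 0.0773]
ee_rot: [0.0, 0.846, 0.533, 0.0]
contact_force: [0.7, 1.6, 1.0]
width: 0.0223
clock: 9.85
position: [0.5061, 0.1303, 0.0764]
ee_rot: [0.0, 0.846, 0.533, 0.001]
contact_force: [-0.2, 1.6, 6.3]
width: 0.0222
```

```bash
python3 -m jog '[0,0,0,0,0,4,0,0,0,0,0,8,0,0,0,0,0,12,0,0,0,0,0,12]'
python3 - <<'E'
from h import *
s,p,r=tool();print(p,s["contact_force"],s["moment"],plan((.506,.1303,.0764),1))
E
```

```text
clock: 10.35
position: [0.5068, 0.1301, 0.0765]
ee_rot: [0.001, 0.897, 0.441, 0.001]
contact_force: [0.2, 0.7, 4.8]
width: 0.0221
[0.50682374 0.13009934 0.07647114] [0.24507608 0.66540463 4.76835242] [ 0.18990068 -0.0690193  -0.05426838] [-0.3 -0.8  0.1  0.1 -0.1 51.4]
```

```bash
python3 -m jog '[0,0,0,0,0,4,0,0,0,0,0,8,0,0,0,0,0,12,0,0,0,0,0,12]'
python3 - <<'E'
from h import *
s,p,r=tool();print(p,s["contact_force"],s["moment"],plan((.506,.1303,.0764),1))
cv2.imwrite("pics/w8.png",get_image("wrist")["frame"][:,:,::-1])
E
```

```text
clock: 10.85
position: [0.507, 0.1299, 0.0765]
ee_rot: [0.001, 0.938, 0.345, 0.001]
contact_force: [0.5, 0.3, 5.7]
width: 0.0223
[0.50696345 0.12989665 0.07647989] [0.48269297 0.25045113 5.68493129] [ 0.15681059 -0.11682286 -0.01991896] [-0.5 -0.9  0.1  0.1 -0.1 39.4]
```

View pics/w8.png

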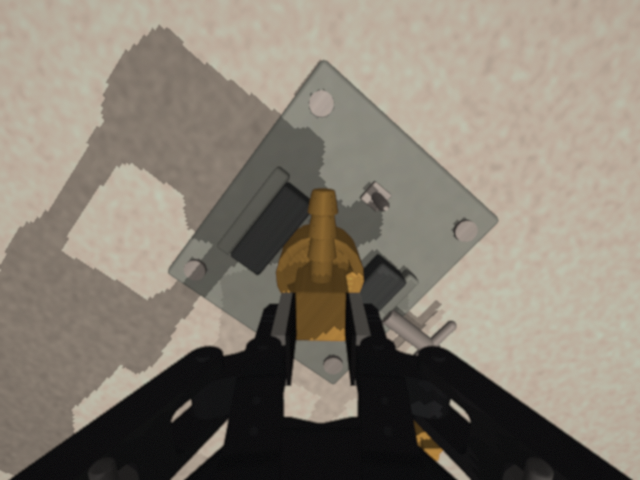

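The wrist view shows the barb still straight in the grip, with its tip at (323,192), so the elbow is turning with the tool. Next I'll follow the thread down.

```bash
python3 -m jog '[0,0,0,0,0,4,0,0,0.2,0,0,8,0,0,0.4,0,0,12,0,0,0.4,0,0,12]'
python3 - <<'E'
from h import *
s,p,r=tool();print(p,s["contact_force"],s["moment"],plan((.506,.1303,.0764),1))
E
```

```text
clock: 11.4
position: [0.507, 0.1297, 0.0763]
ee_rot: [0.001, 0.969, 0.245, 0.001]
contact_force: [1.8, -0.4, 6.5]
width: 0.0221
[0.50703598 0.12968628 0.07625432] [ 1.75468247 -0.44502018  6.45650482] [ 0.01135993 -0.08181723  0.00429474] [-0.6 -1.  -0.1  0.1 -0.2 27.4]
```

```bash
python3 -m jog '[0,0,0.2,0,0,4,0,0,0.4,0,0,8,0,0,0.6,0,0,12,0,0,0.6,0,0,12]'
python3 - <<'E'
from h import *
s,p,r=tool();print(p,s["contact_force"],s["moment"],plan((.506,.1303,.0764),1))
E
```

```text
clock: 11.9
position: [0.5071, 0.1296, 0.0759]
ee_rot: [0.001, 0.99, 0.143, 0.001]
contact_force: [0.4, -0.1, 7.9]
width: 0.0222
[0.50707057 0.12959716 0.07593277] [ 0.394292   -0.1278619   7.87268832] [-0.10176274  0.01209782 -0.05097598] [-0.8 -1.  -0.5  0.1 -0.2 15.4]
```

```bash
python3 -m jog '[0,0,0.2,0,0,4,0,0,0.4,0,0,8,0,0,0.5,0,0,10,0,0,0.5,0,0,10]'
python3 - <<'E'
from h import *
s,p,r=tool();print(p,s["contact_force"],s["moment"],plan((.506,.1303,.0764),1))
cv2.imwrite("pics/w9.png",get_image("wrist")["frame"][:,:,::-1])
E
```

```text
clock: 12.4
position: [0.5071, 0.1296, 0.0757]
ee_rot: [0.001, 0.998, 0.056, 0.002]
contact_force: [-0.1, -0.8, 9.3]
width: 0.022
[0.50714835 0.12956581 0.07565984] [-0.05314471 -0.806181    9.33610867] [-0.11502402  0.08489829  0.0281155 ] [-1.1 -0.9 -0.7  0.1 -0.2  5.4]
```

View pics/w9.png

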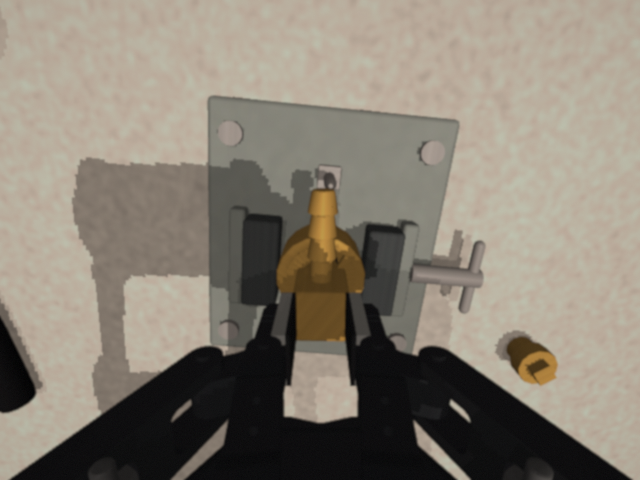

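Run:
```python
from h import *
np.set_printoptions(precision=4,suppress=True)
d=get_image("wrist");s,p,r=tool();x=r.apply([1,0,0]);print("tool yaw",np.degrees(np.arctan2(x[1],x[0])))
ang=lambda a,b,z:np.degrees(np.arctan2(*((at_z(d,b,z)-at_z(d,a,z))[[1,0]])))
print(ang((210,350),(210,98),.012),"left edge"); print(ang((415,352),(458,122),.012),"right edge")
print(ang((458,122),(210,98),.012)-90,"top edge"); print(ang((432,152),(230,133),.015)-90,"screws")
print(ang((228,328),(230,133),.015),"Lscrews")
# pointer base->world and bearing
b=at_z(d,(328,178),.014);print(b,np.degrees(np.arctan2(*((b-p)[[1,0]]))))
print(ang((321,317),(322.5,200),.045))
```

```text
tool yaw 6.447814768783896
0.6534038206866729 left edge
2.247419960612285 right edge
1.2389652397472588 top edge
1.2296082557541723 screws
1.0771369041703165 Lscrews
[0.56   0.1312 0.014 ] 1.833299976019676
5.784036443017382
```

```bash
python3 -m jog '[0,0,0.1,0,0,3,0,0,0.3,0,0,5.4,0,0,0.3,0,0,5.4,0,0,0.3,0,0,5.4]'
python3 - <<'E'
from h import *
s,p,r=tool();x=r.apply([1,0,0]);print(p,np.degrees(np.arctan2(x[1],x[0])),s["contact_force"],s["moment"])
a=get_image("scene")["frame"][150:250,310:440,::-1];b=get_image("side")["frame"][220:320,255:385,::-1]
f=lambda c:cv2.resize(c,None,fx=3,fy=3,interpolation=cv2.INTER_CUBIC)
cv2.imwrite("pics/c10.png",np.hstack([f(a),f(b)]))
E
```

```text
clock: 13.0
position: [0.5073, 0.1295, 0.0754]
ee_rot: [0.001, 1.0, 0.009, 0.002]
contact_force: [0.1, -0.2, 9.8]
width: 0.0224
[0.5072641  0.12949259 0.07544431] 1.046830408551699 [ 0.14547903 -0.2494234   9.78894565] [-0.12396848  0.06937725  0.0534561 ]
```

View pics/c10.png

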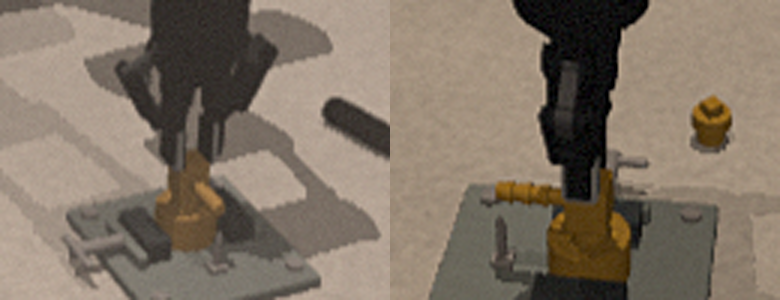

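```bash
python3 -m jog '[0,0,-0.5,0,0,0,0,0,-0.5,0,0,0,0,0,-0.5,0,0,0,0,0,-0.5,0,0,0,0,0,-0.5,0,0,0]' 0.4 20
python3 - <<'E'
from h import *
s,p,r=tool();x=r.apply([1,0,0]);print(p,s["width"],np.degrees(np.arctan2(x[1],x[0])),s["contact_force"],s["moment"])
cv2.imwrite("pics/w11.png",get_image("wrist")["frame"][:,:,::-1])
E
```

```text
clock: 13.72
position: [0.5056, 0.1301, 0.0741]
ee_rot: [0.0, 1.0, 0.009, -0.0]
contact_force: [0.4, -0.3, 0.6]
width: 0.0514
[0.50561336 0.13014144 0.07409264] 0.051391760764217344 1.0102044464462607 [ 0.40129303 -0.27974327  0.60114961] [ 4.45062931e-02 -3.61618462e-05 -1.02472225e-02]
```

View pics/w11.png

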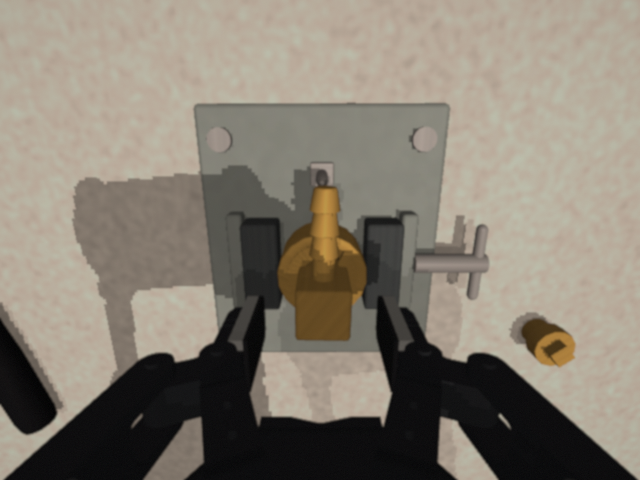

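The grip is open. The barb, with its tip at (326,190), lies in line with the pointer at (322,178). I'll back straight up.

```bash
python3 -m jog '[0,0,-8,0,0,0,0,0,-25,0,0,0,0,0,-60,0,0,0,0,0,-105,0,0,0,0,0,-105,0,0,0,0,0,-105,0,0,0]'
python3 - <<'E'
from h import *
w=get_image("wrist")["frame"][:,:,::-1]
a=get_image("scene")["frame"][170:250,320:430,::-1];b=get_image("side")["frame"][250:330,265:375,::-1]
f=lambda c:cv2.resize(c,None,fx=3.6,fy=3.6,interpolation=cv2.INTER_CUBIC)
cv2.imwrite("pics/c12.png",np.vstack([np.hstack([f(a),f(b)]),cv2.resize(w[150:270,240:405],(792,300*792//412//1))[:310]]))
cv2.imwrite("pics/w12.png",cv2.resize(w[120:330,180:460],None,fx=2.8,fy=2.8,interpolation=cv2.INTER_CUBIC))
s,p,r=tool();print(p,s["contact_force"])
E
```

```text
clock: 14.52
position: [0.5054, 0.1301, 0.1794]
ee_rot: [0.0, 1.0, 0.009, 0.0]
contact_force: [-0.1, 0.5, -0.5]
width: 0.0517
[0.50477075 0.13003795 0.17807033] [-0.17423567 -0.06817801 -0.43847061]
```

View pics/c12.png

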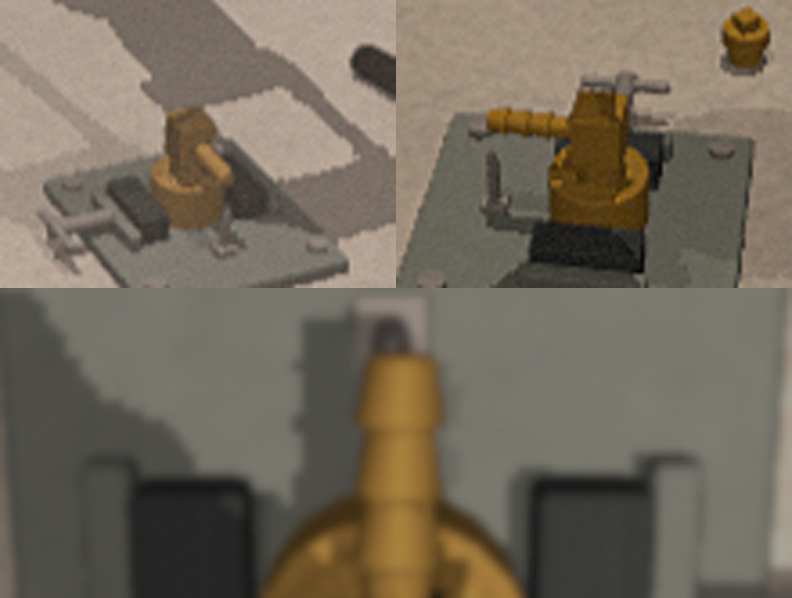

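View pics/w12.png

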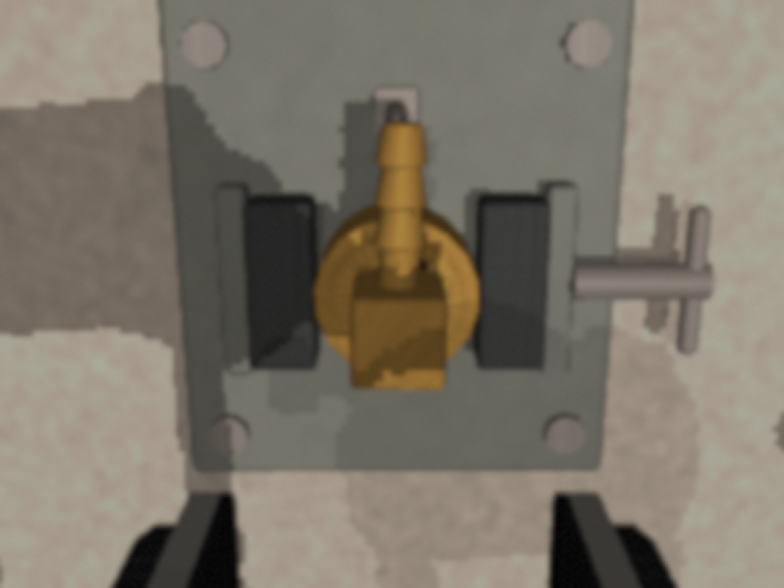

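The elbow sits in the coupling with its barb over the pointer. I'll overlay a model of the predicted pose to check depth, tilt and heading.

Run:
```python
from h import *
c=np.array([.506,.1305]);yaw=np.radians(1.1);u=np.array([np.cos(yaw),np.sin(yaw),0]);v=np.array([-u[1],u[0],0])
zc=.044-.018+.044
def P(a,b,h): return np.r_[c,zc]+u*a+v*b+np.array([0,0,h])
out=[]
for n,(x,y,w,h,s) in {"scene":(345,185,55,50,7),"side":(285,255,55,50,7)}.items():
    d=get_image(n);im=np.ascontiguousarray(cv2.resize(d["frame"][y:y+h,x:x+w,::-1],None,fx=s,fy=s,interpolation=cv2.INTER_CUBIC));im0=im.copy()
    def L(A,B,col=(255,255,0)):
        q=(proj(d,[A,B])+.5-[x,y])*s;cv2.line(im,*[tuple(int(k) for k in t) for t in q],col,1)
    k=.013
    for a,b in [(k,k),(k,-k),(-k,-k),(-k,k)]:
        L(P(a,b,-.016),P(a,b,.016)); 
        for h2 in(-.016,.016): L(P(a,b,h2),P(-b,a,h2))
    L(P(k,0,.007),P(.057,0,.007));L(P(k,0,-.007),P(.057,0,-.007));L(P(0,0,0),P(0,0,-.026),(0,255,0))
    out.append(np.hstack([im0,im]))
cv2.imwrite("pics/ov.png",np.vstack(out)[:, :800])
```

```text
(no output)
```

View pics/ov.png

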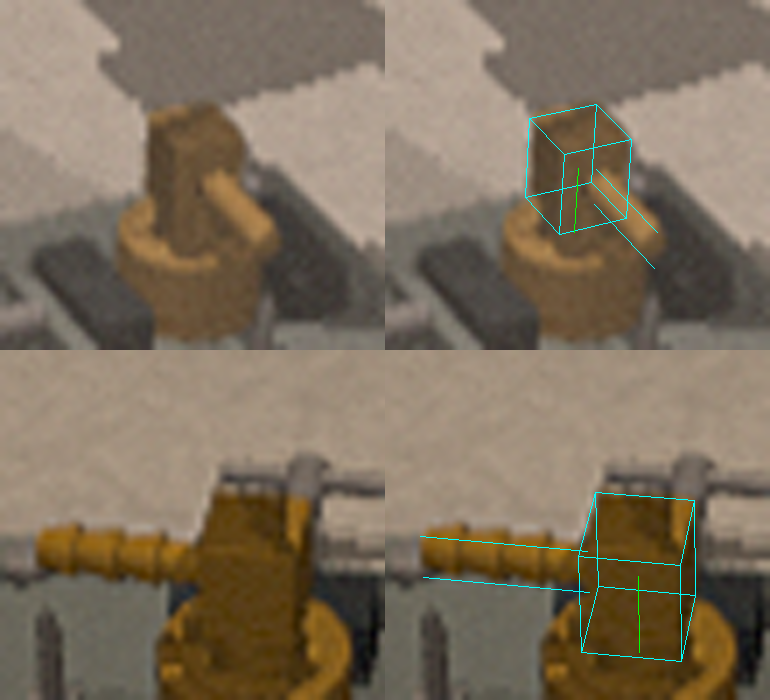

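Run:
```python
from h import *
c=np.array([.506,.1305]);yaw=np.radians(1.2);u=np.array([np.cos(yaw),np.sin(yaw),0]);v=np.array([-u[1],u[0],0])
out=[]
t=np.linspace(0,2*np.pi,60)
C=np.c_[c[0]+.026*np.cos(t),c[1]+.026*np.sin(t),0*t+.044]
for n,(x,y,w,h,s) in {"scene":(345,185,55,50,7),"side":(285,255,55,50,7)}.items():
    d=get_image(n);row=[]
    for dep in (.016,.018):
        im=np.ascontiguousarray(cv2.resize(d["frame"][y:y+h,x:x+w,::-1],None,fx=s,fy=s,interpolation=cv2.INTER_CUBIC))
        off={"scene":(0,0),"side":(0,0)}[n]
        def L(A):
            q=(proj(d,A)+.5-[x,y])*s;cv2.polylines(im,[np.int32(q)],False,(255,255,0),1)
        L(C);zc=.044-dep+.044;X=np.r_[c,zc];k=.013
        L([X+u*a+v*b+[0,0,.016] for a,b in [(k,k),(k,-k),(-k,-k),(-k,k),(k,k)]])
        for e in(.007,-.007): L([X+u*k+[0,0,e],X+u*.057+[0,0,e]])
        row.append(im)
    out.append(np.hstack(row))
cv2.imwrite("pics/ov2.png",np.vstack(out))
```

```text
(no output)
```

View pics/ov2.png

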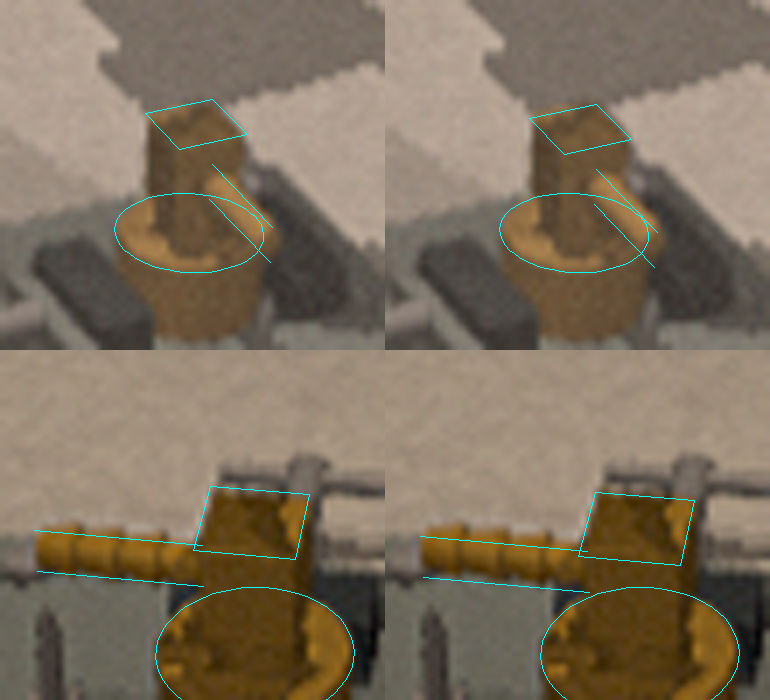

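Run:
```python
from h import *
old=cv2.imread("pics/c10.png")
b=get_image("side")["frame"][220:320,255:385,::-1]
new=cv2.resize(b,None,fx=3,fy=3,interpolation=cv2.INTER_CUBIC);old=old[:,390:]
def blk(a,x0,x1,y0,y1): return np.float32(cv2.cvtColor(np.ascontiguousarray(a[y0:y1,x0:x1]),cv2.COLOR_BGR2HSV)[:,:,1])
for nm,r in {"barb":(100,165,170,215),"pointerctl":(95,125,210,285),"couplingctl":(150,250,225,290)}.items():
    A,B=blk(old,*r),blk(new,*r);print(nm,cv2.phaseCorrelate(A,B,cv2.createHanningWindow(A.shape[::-1],cv2.CV_32F)))
vis=np.vstack([np.hstack([old,new])]);cv2.imwrite("pics/cmp.png",vis)
```

```text
barb ((0.2257486537974316, 0.16938139384020445), 0.6242084841669342)
pointerctl ((1.8918083926569764, 2.0088820327806403), 0.052091389126247827)
couplingctl ((0.21402979243880083, -0.3609238687106213), 0.382936827606625)
```

View pics/cmp.png

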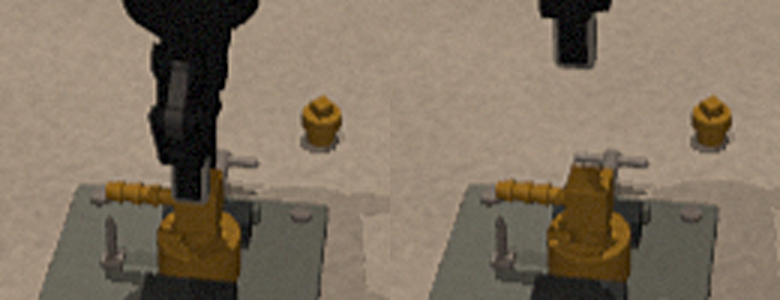

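Between the held and released pictures the barb moved less than 0.1 pixel. So the thread is holding the elbow about 2 mm below first contact with the seal. I'll hand in.

```bash
python3 -c "
from rig import *
print(get_state()['clock']);print(sign_off())"
```

```text
14.925
the job is handed in; nothing more can be done
None
```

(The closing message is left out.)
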